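# Pack the sample vial and snap the case shut

### The arm

A 6-joint arm with a two-finger parallel gripper is mounted at the origin on a cart in front of the work surface, level with it; the furniture and walls round the work are solid. World frame = base frame: x ahead of the robot, y to its left, z up, the work surface at z = 0. Lengths are in m, angles in rad, forces in N, time in s.
With the tool pointing down it reaches from about 0.375 to 0.975 m from the base axis. Payload 3.8 kg.
Tool frame: the origin (TCP) lies midway between the tips of the shut fingers; the grasp point (between the pads) lies 19 mm behind it; x points along the fingers, y is the direction in which the jaws open and shut, and the axes are right-handed (so a half turn about x gives the same grasp; the last joint's range is limited). The gripper opens to 88 mm and grips with 3 to 60 N. Pads are 18 mm wide; open, the fingers measure 123 mm over their backs; the gripper's body (75 mm by 187 mm) begins 45 mm behind the grasp point.
Start: joints at [1.216, 0.264, 1.604, -0, 1.274, -0.037], TCP at [0.211, 0.641, 0.239] pointing down, gripper open.
Joint ranges: [-2.63, 2.63], [-0.94, 2.18], [0.31, 2.57], [-1.31, 4.45], [0, 2.66], [-2.55, 2.55]. Speed limits (rad/s): [2.57, 2.57, 3.14, 3.14, 3.14, 3.14].

### API

Orientations are given as a rotation vector (axis times angle).
In Python, from cell import manip, inverse_kinematics, cams, order gives the robot as it stands. Calls block until the motion is done:
- manip.move_pose(position, orientation): joint-space move of the TCP to a pose.
- manip.move_linear(position, rate=0.15, rot=None): straight line of the TCP; rot=None keeps the orientation; rate is the mean speed in m/s.
- manip.set_joints(angles): joint-space move.
- manip.set_gripper(opening, force=None): finger opening in m; force is the grip in N (None keeps the last); returns when the fingers have stopped.
- manip.dwell(seconds).
- inverse_kinematics(position, orientation): joint angles nearest the present ones, or None.
- manip.state(): the state.
- cams.capture(name): name is "scene" or "top" or "wrist"; returns a dict with "image" (420x560x3 uint8, blue, green, red), "z_map" (420x560 float32, m along the optical axis (not along the pixel's ray), 0 where there is no reading), "intrinsics" (3x3 intrinsics, pixels), "position" and "orientation" of the camera in the world; the wrist camera has in their place "T_tool_cam" (4x4, takes a point from camera to tool coordinates, whose origin is the TCP and whose axes are the tool frame's). Camera axes: x right, y down, z forward; pixel columns grow to the right and rows downward; lengths in m; the calibration is good to about 2 mm. A picture is of the moment at which its call begins: read the wrist's pose just before it.
A pose or a line that the arm cannot do raises manip.IKError and nothing moves.
- order.close_job(): hands the job in, once; it reports no verdict.
The state is a dict: "clock": time; "joint_pos": joint angles; "joint_velocities": joint speeds; "tau": joint torques, N m; "tool_pos": TCP position; "tcp_rot": TCP orientation; "contact_force": force on the tool from outside, world axes, zero at the start; "moment": the same for the moment, N m; "gripper_width": finger opening in m.
Only numpy, scipy, OpenCV 4.12 (cv2) and the standard library are available. Lean on these libraries where they do the work, as an engineer would, in place of code of your own. Each camera call takes 0.05 s, during which the arm holds its last target.

### The job

Stand the small sample vial upright in the nest of the open vial case, setting it down gently. Then swing the sprung lid shut and press the tab on its free edge down just until the catch clicks and the lid stays shut by itself: press firmly but with no more than 16 newtons, because the lid is thin. Leave the other things on the bench where they are.

Things in the scene. Friction and masses are not known exactly. Their poses are not given: they have to be found in the camera images.
- vial_mid (a point): Centre (37.5 mm above its foot) of the sample vial: a small greyish plastic bottle with a white ribbed screw cap, 36 mm across, 75 mm tall, about 50 g, upright on the bench near a rubber stopper and a twist timer. z: the vial's own axis, up at the start. The body is 36 mm wide up to about 50 mm from the foot; the cap is 27 mm wide.
- case: The vial case: a grey open box with a white hinged lid, fixed to the bench. Origin: centre of its underside. 78 mm (x) by 138 mm (y), rim 85 mm high; walls and floor 5 mm, so inside 68 x 128 x 80 mm. The lid hinges along the +x long side (axis parallel to y); the steel catch bracket stands out from the middle of the -x long side, to x = -79 mm. z is up.
- nest (a point): Centre of the nest on the floor of the case, 5 mm above the bench, in the middle of the case: a square well 48 x 48 mm, 10 mm deep, in a dark foam bed. The vial's foot stands here, on the case's floor. Axes as the case.
- lid_hinge (a point): Middle of the lid's hinge axis, at x = +46 mm, z = 72 mm in the case's frame; the axis runs along the case's y. Axes as the case.
- lid_tab (a point): Centre of the outer face of the 44 mm wide press tab on the lid's free edge; when shut, 98.5 mm from the hinge axis toward the case's -x and 21 mm above it. The face runs on 13 mm to the lid's edge and, the other way, flush into the panel (146 mm along y, 6 mm thick). A steel tongue hangs 28 mm below the tab. z: out of the lid's outer face; x: from tab toward hinge.
- case_lid (a joint): Angle of the lid, rad: 0 = parallel to the rim, grows as it opens; about 1.9 to 2.04 at the start, leaning back past upright away from the catch (stop at 2.05). A light spring (about 1 N at the tab) always swings it open to about 2 rad unless held or caught, so it must be followed down in contact. Caught and let go, it rests somewhere between about 0 and 0.18 rad, depending on the catch.
- catch_foot (a point): Foot of the catch on the case's -x wall, 20 mm above the bench. Its height is screw-set and differs unseen: the caught lid angle (0 to 0.18) is found only by pressing. The tab meets the sprung pawl about 5 mm of travel above the caught position; force climbs to 6-12 N, drops suddenly (the click), then climbs steeply on a rubber buffer (20 N/mm) under 1 mm below the caught position.
- rubber_stopper: Bystander: black rubber stopper, 31 mm wide, 26 mm high; origin at its foot.
- timer: Bystander: round white twist timer, 68 mm wide, 47 mm high; origin at its foot.
- tube_rack: Bystander: white wire test-tube rack, 60 x 200 mm (its y), 132 mm high with its tubes; origin at its foot.
- wash_bottle: Bystander: greyish wash bottle with a bent spout, 82 mm wide, 190 mm tall; origin at its foot.
- glass_bottle: Bystander: clear glass bottle with a blue cap, 67 mm wide, 156 mm tall; origin at its foot.
- glass_bottle_b: Bystander: the second such bottle, same size; origin at its foot.
- steel_cup: Bystander: pale steel cup, 65 mm wide, 88 mm high; origin at its foot.
- tweezers: Bystander: bent-tip steel tweezers lying flat, 129 mm (its x) by 16 mm, 9 mm high; origin at the middle of the underside.
Mind the look-alikes: they are no part of the job. What is shaped like the part that bears vial_mid but blue, orange or pink is not meant.

How it is judged:
By the outcome, as a careful person would: the job done as asked, in the order asked, and still so for the second after the job is handed in, with the robot touching nothing.
It also fails if it takes over 72 s, if anything falls off the work surface, if the arm or the gripper's body presses on something with over 40 N, if the wrist force passes 120 N, or if a joint passes its speed limit or range.

## Working session

There is one attempt and no reset: what is moved stays moved. The work goes in short steps, each a Python script; the robot and the scene stay as the last script left them, time stands still between calls to the robot, and variables do not carry over. Pictures are saved under pics/ and viewed, and the job is handed in when it is done.

```bash
ls -la; mkdir -p pics; python3 - <<'E'
from cell import manip, inverse_kinematics, cams, order
import cv2, pickle
print(manip.state())
for n in ("scene","top","wrist"):
    c=cams.capture(n); cv2.imwrite(f"pics/{n}0.png",c["image"]); pickle.dump(c,open(f"pics/{n}0.pkl","wb"))
    print(n,{k:v for k,v in c.items() if k not in("image","z_map")})
E
```

```text
total 12
drwxr-xr-x  3 agent agent 4096 Dec  6 04:07 .
drwxr-xr-x 23 root  root  4096 Dec  6 04:07 ..
drwxr-xr-x  2 agent agent 4096 Dec  6 04:07 pics
{'clock': 0.0, 'joint_pos': array([ 1.21607852e+00,  2.64749118e-01,  1.60537306e+00, -1.69425697e-06,
        1.27370231e+00, -3.69255698e-02]), 'joint_velocities': array([ 6.89614421e-05,  9.18513904e-04, -2.60348159e-04, -2.41739787e-04,
        6.79938460e-04, -2.12933262e-04]), 'tau': array([-2.56268559e-04, -5.02104092e+01, -3.56880033e+01,  7.29038799e-02,
        2.92226323e-02, -1.78091527e-04]), 'tool_pos': array([0.21068763, 0.64052441, 0.23739124]), 'tcp_rot': array([ 0.2476922 ,  1.55680215, -0.25114355]), 'contact_force': array([-0.69038939, -0.16518016, -0.27972009]), 'moment': array([-0.05946877,  0.01478418, -0.02748052]), 'gripper_width': 0.08817071752483964}
scene {'intrinsics': array([[428.05367146,   0.        , 277.87692433],
       [  0.        , 428.05367146, 213.92979118],
       [  0.        ,   0.        ,   1.        ]]), 'position': array([-0.2354636 ,  0.56236831,  0.85119238]), 'orientation': array([-1.17
[... 161 characters left out ...]
   [  0.        ,   0.        ,   1.        ]]), 'position': array([0.41219998, 0.0222385 , 1.53731615]), 'orientation': array([-2.1640244 ,  2.18240204, -0.09518657])}
wrist {'intrinsics': array([[309.96526573,   0.        , 273.77515699],
       [  0.        , 309.96526573, 216.10460363],
       [  0.        ,   0.        ,   1.        ]]), 'T_tool_cam': array([[ 1.85526057e-03, -2.73881233e-01,  9.61761732e-01,
        -1.45964117e-01],
       [ 9.99998029e-01, -1.71586391e-04, -1.97788199e-03,
        -1.11730955e-04],
       [ 7.06729981e-04,  9.61763506e-01,  2.73880375e-01,
        -7.02950533e-02],
       [ 0.00000000e+00,  0.00000000e+00,  0.00000000e+00,
         1.00000000e+00]])}
```

View pics/scene0.png

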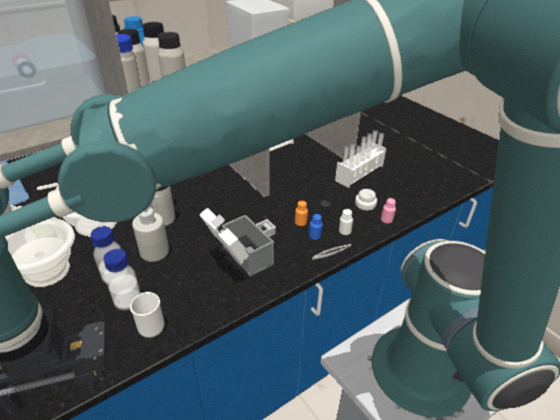

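View pics/top0.png

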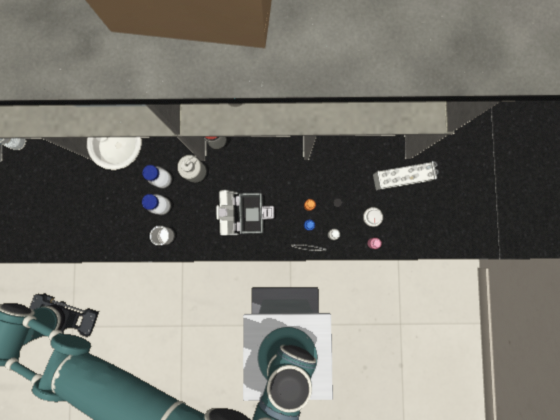

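View pics/wrist0.png

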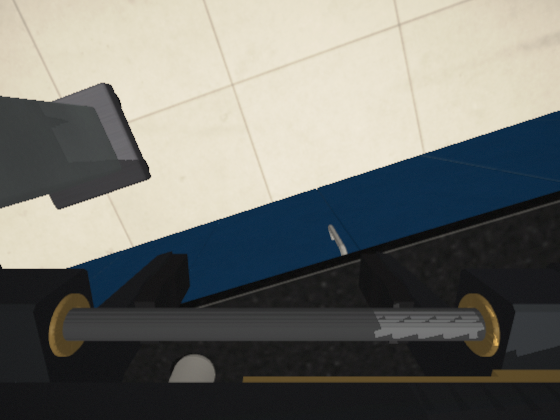

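```bash
cat > h.py <<'E'
import numpy as np, cv2, pickle
from scipy.spatial.transform import Rotation as R
def world(c,u,v,z=None):
    K=c["intrinsics"]; d=np.array([(u-K[0,2])/K[0,0],(v-K[1,2])/K[1,1],1.])
    Rm=R.from_rotvec(c["orientation"]).as_matrix(); p=np.array(c["position"])
    if z is None:
        return p+Rm@(d*c["z_map"][int(round(v)),int(round(u))])
    w=Rm@d; return p+w*(z-p[2])/w[2]
def cloud(c):
    K=c["intrinsics"];Z=c["z_map"];v,u=np.indices(Z.shape)
    P=np.stack([(u-K[0,2])/K[0,0]*Z,(v-K[1,2])/K[1,1]*Z,Z],-1)
    W=P@R.from_rotvec(c["orientation"]).as_matrix().T+c["position"]; W[Z==0]=np.nan
    return W
def load(n): return pickle.load(open(n,"rb"))
E
python3 - <<'E'
from h import *
t=load("pics/top0.pkl");s=load("pics/scene0.pkl")
def crop(c,x0,y0,x1,y1,k,fn): cv2.imwrite(fn,cv2.resize(c["image"][y0:y1,x0:x1],None,fx=k,fy=k,interpolation=cv2.INTER_CUBIC))
crop(t,210,180,390,260,4,"pics/topc.png")
crop(s,190,170,410,290,3.5,"pics/scenec.png")
for u,v in [(334,234),(309,225),(310,205),(375,243),(373,217),(338,203),(252,198),(252,230),(223,213),(268,213)]: print((u,v),world(t,u,v).round(3))
E
```

```text
(334, 234) [ 0.436 -0.166  0.073]
(309, 225) [ 0.468 -0.079  0.074]
(310, 205) [ 0.539 -0.084  0.072]
(375, 243) [ 0.403 -0.308  0.075]
(373, 217) [ 0.496 -0.31   0.045]
(338, 203) [ 0.549 -0.189  0.024]
(252, 198) [0.571 0.125 0.017]
(252, 230) [0.454 0.125 0.015]
(223, 213) [0.506 0.21  0.171]
(268, 213) [0.511 0.064 0.08 ]
```

View pics/topc.png

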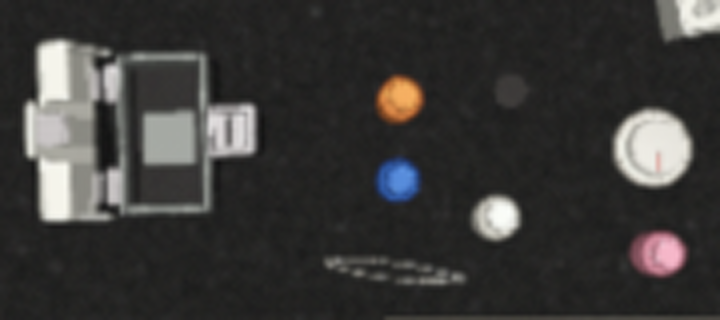

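View pics/scenec.png

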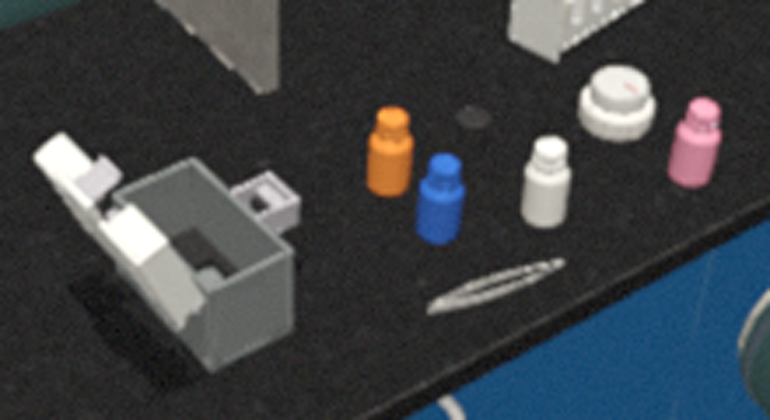

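The four bottle-shaped things, by their pixels in the top view:
- **White/grey:** (334,234), which is (346,222) in the scene view.
- **Blue:** (309,225).
- **Orange:** (310,205).
- **Pink:** (375,243).

Only the white/grey one fits: it isn't coloured and its cap is white. The crops confirm it, with the ribbed cap at crop (548,155). Next I'll measure the case and the vial.

```bash
python3 - <<'E'
from h import *
for n in("top0","scene0"):
    c=load(f"pics/{n}.pkl");W=cloud(c)
    x,y,z=W[...,0],W[...,1],W[...,2]
    m=(abs(z-.085)<.006)&(x>.4)&(x<.62)&(y>.02)&(y<.22)
    p=W[m]; print(n,"rim",m.sum(),p.min(0).round(4),p.max(0).round(4))
    m2=m
    if m.sum()>20:
        print(cv2.minAreaRect((p[:,:2]).astype(np.float32)))
    cv2.imwrite(f"pics/{n}_rim.png",cv2.resize((m*255).astype(np.uint8),None,fx=1,fy=1))
    # vial
    r=np.hypot(x-.436,y+.166)<.035
    for lo,hi in((.06,.085),(.068,.08),(.02,.045)):
        q=W[r&(z>lo)&(z<hi)]; print(n,"vial",lo,len(q),q.mean(0).round(4) if len(q) else '',q.min(0).round(4) if len(q) else '',q.max(0).round(4) if len(q) else '')
    q=W[r&(z>.01)]
    # lid
    m=(x>.4)&(x<.62)&(y>.12)&(y<.27)&(z>.095); p=W[m]; print(n,"lid",len(p),p.min(0).round(3),p.max(0).round(3))
    u,s,v=np.linalg.svd(p-np.median(p,0)); print(v[2].round(3))
    b=(abs(z)<.006)&(x>.4)&(x<.6); print("bench z",np.median(z[b]))
    m=(x>.4)&(x<.62)&(y>.02)&(y<.09)&(z>.05);p=W[m];print("bracket",len(p),p.min(0).round(3),p.max(0).round(3))
E
```

```text
top0 rim 286 [0.4383 0.0503 0.079 ] [0.5816 0.1978 0.0905]
((0.5103747844696045, 0.12363994866609573), (0.14302058517932892, 0.14724348485469818), 0.6393284797668457)
top0 vial 0.06 43 [ 0.4361 -0.1675  0.0734] [ 0.4253 -0.1803  0.0628] [ 0.4465 -0.1561  0.0836]
top0 vial 0.068 37 [ 0.4356 -0.168   0.0735] [ 0.4253 -0.1803  0.0683] [ 0.4464 -0.1561  0.079 ]
top0 vial 0.02 8 [ 0.4285 -0.1564  0.0347] [ 0.4184 -0.1729  0.0249] [ 0.4436 -0.1496  0.0443]
top0 lid 499 [0.437 0.175 0.095] [0.583 0.233 0.178]
[-0.019  0.98  -0.198]
bench z 2.91045473073126e-05
bracket 178 [0.445 0.05  0.051] [0.577 0.09  0.093]
scene0 rim 431 [0.4381 0.0474 0.079 ] [0.5859 0.2019 0.091 ]
((0.5123805403709412, 0.12449125945568085), (0.14767862856388092, 0.15422813594341278), 0.32576480507850647)
scene0 vial 0.06 69 [ 0.4374 -0.1653  0.0715] [ 0.426  -0.1794  0.0606] [ 0.4533 -0.155   0.0777]
scene0 vial 0.068 51 [ 0.4386 -0.1663  0.074 ] [ 0.4284 -0.1794  0.0682] [ 0.4533 -0.1555  0.0777]
scene0 vial 0.02 78 [ 0.4296 -0.1588  0.0319] [ 0.4193 -0.1811  0.0202] [ 0.4503 -0.1497  0.0447]
scene0 lid 709 [0.438 0.174 0.095] [0.586 0.233 0.178]
[ 0.064 -0.967  0.247]
bench z 0.0011687572595444062
bracket 229 [0.446 0.047 0.054] [0.541 0.09  0.088]
```

```bash
cat >> h.py <<'E'
# tool: x down, z = +world y rotated by yaw -> jaws along world x
def ori(yaw=0.0,tilt=0.0):
    M=np.column_stack([[0,0,-1.],[-1,0,0],[0,1,0]])
    return (R.from_euler('z',yaw)*R.from_euler('x',tilt)*R.from_matrix(M)).as_rotvec()
def wristcap(manip,cams,fn):
    s=manip.state(); c=cams.capture("wrist"); 
    T=np.eye(4);T[:3,:3]=R.from_rotvec(s["tcp_rot"]).as_matrix();T[:3,3]=s["tool_pos"]
    T=T@c["T_tool_cam"]; c["position"]=T[:3,3]; c["orientation"]=R.from_matrix(T[:3,:3]).as_rotvec()
    cv2.imwrite(fn+".png",c["image"]); pickle.dump(c,open(fn+".pkl","wb")); return c
E
python3 - <<'E'
from h import *
from cell import manip, inverse_kinematics, cams, order
print(R.from_rotvec(manip.state()["tcp_rot"]).as_matrix().round(2))
for p in ([.51,.124,.28],[.51,.124,.03],[.436,-.167,.022],[.51,.26,.15],[.51,.07,.09]):
    print(p,[None if (q:=inverse_kinematics(p,ori(y))) is None else q.round(2) for y in (0,)])
t=load("pics/top0.pkl")
for u,v in [(118,55),(208,53),(208,212),(122,214)]: print(world(t,210+u/4-.4,180+v/4-.4,.085).round(4))
for u,v in [(325,262),(465,278)]: print("tw",world(t,210+u/4-.4,180+v/4-.4,.004).round(4))
E
```

```text
[[-0.    0.31  0.95]
 [-0.    0.95 -0.31]
 [-1.   -0.   -0.  ]]
[0.51, 0.124, 0.28] [None]
[0.51, 0.124, 0.03] [None]
[0.436, -0.167, 0.022] [None]
[0.51, 0.26, 0.15] [None]
[0.51, 0.07, 0.09] [None]
[0.5806 0.1653 0.085 ]
[0.5817 0.0864 0.085 ]
[0.4426 0.087  0.085 ]
[0.4414 0.1618 0.085 ]
tw [ 0.3977 -0.0162  0.004 ]
tw [ 0.3821 -0.144   0.004 ]
```

```bash
sed -i 's/def ori(yaw=0.0,tilt=0.0):/def ori(yaw=np.pi,tilt=0.0):/' h.py; python3 - <<'E'
from h import *
from cell import manip, inverse_kinematics, cams, order
for tilt in (-.3,-.2,-.14,0,.14,.3):
  for p in ([.51,.124,.031],[.51,.124,.20],[.436,-.167,.026]):
    q=inverse_kinematics(p,ori(np.pi,tilt)); print(tilt,p,None if q is None else q.round(2))
M=R.from_rotvec(ori(np.pi,.14)).as_matrix();print(M.round(2))
manip.move_linear([.2107,.6405,.33],rate=.3)
manip.move_pose([.50,.06,.30],ori())
c=wristcap(manip,cams,"pics/w1")
print(manip.state()["clock"],c["position"],manip.state()["contact_force"])
E
```

```text
-0.3 [0.51, 0.124, 0.031] [-0.    0.21  2.14  0.41  0.84 -0.28]
-0.3 [0.51, 0.124, 0.2] [-0.   -0.01  2.01  0.33  1.16 -0.14]
-0.3 [0.436, -0.167, 0.026] [-0.6   0.22  2.14  0.3   0.98 -0.79]
-0.2 [0.51, 0.124, 0.031] [ 0.06  0.2   2.13  0.27  0.82 -0.13]
-0.2 [0.51, 0.124, 0.2] [ 0.06 -0.01  2.    0.22  1.15 -0.03]
-0.2 [0.436, -0.167, 0.026] [-0.54  0.18  2.17  0.22  0.91 -0.69]
-0.14 [0.51, 0.124, 0.031] [ 0.1   0.2   2.12  0.19  0.82 -0.03]
-0.14 [0.51, 0.124, 0.2] [ 0.1  -0.01  1.99  0.15  1.15  0.04]
-0.14 [0.436, -0.167, 0.026] [-0.51  0.16  2.18  0.16  0.88 -0.62]
0 [0.51, 0.124, 0.031] [0.19 0.21 2.1  0.   0.83 0.19]
0 [0.51, 0.124, 0.2] [0.19 0.01 1.97 0.   1.17 0.19]
0 [0.436, -0.167, 0.026] [-0.42  0.12  2.22 -0.    0.8  -0.42]
0.14 [0.51, 0.124, 0.031] [ 0.28  0.24  2.07 -0.18  0.88  0.39]
0.14 [0.51, 0.124, 0.2] [ 0.28  0.04  1.94 -0.14  1.2   0.33]
0.14 [0.436, -0.167, 0.026] [-0.32  0.1   2.25 -0.19  0.76 -0.18]
0.3 [0.51, 0.124, 0.031] [ 0.37  0.28  2.04 -0.34  0.96  0.59]
0.3 [0.51, 0.124, 0.2] [ 0.37  0.08  1.92 -0.29  1.27  0.48]
0.3 [0.436, -0.167, 0.026] [-0.21  0.1   2.28 -0.44  0.75  0.11]
[[-0.    1.   -0.  ]
 [-0.14 -0.   -0.99]
 [-0.99 -0.    0.14]]
2.975 [0.50008339 0.13093593 0.44603518] [ 0.57573253  0.54169952 -0.6007763 ]
```

View pics/w1.png

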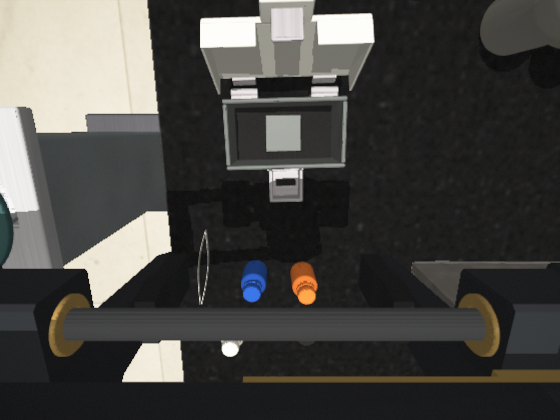

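```bash
python3 - <<'E'
from h import *
c=load("pics/w1.pkl");W=cloud(c)
cv2.imwrite("pics/w1c.png",cv2.resize(c["image"][0:210,190:385],None,fx=4,fy=4,interpolation=cv2.INTER_CUBIC)[:,:780][240:840])
cv2.imwrite("pics/w1d.png",cv2.resize(c["image"][0:100,190:385],None,fx=4,fy=4,interpolation=cv2.INTER_CUBIC))
for u,v in [(283,133),(300,90),(300,165),(345,130),(226,130),(230,30),(340,30),(230,60),(340,60),(287,25),(286,185)]: print((u,v),W[v,u].round(4))
x,y,z=W[...,0],W[...,1],W[...,2]
for nm,xr in (("L",(.445,.48)),("R",(.545,.575))):
    m=(x>xr[0])&(x<xr[1])&(y>.17)&(y<.26)&(z>.1);p=W[m]
    u,s,v=np.linalg.svd(p-p.mean(0),full_matrices=False);n=v[2]
    print(nm,len(p),p.mean(0).round(4),n.round(3),s[2]/len(p)**.5,p.min(0).round(3),p.max(0).round(3))
E
```

```text
(283, 133) [0.5126 0.1235 0.0051]
(300, 90) [ 0.5351  0.1792 -0.0006]
(300, 165) [0.5303 0.089  0.0845]
(345, 130) [0.58   0.1281 0.0845]
(226, 130) [0.4462 0.1281 0.0844]
(230, 30) [0.4631 0.2096 0.1526]
(340, 30) [0.5555 0.2095 0.1531]
(230, 60) [0.4558 0.1962 0.1021]
(340, 60) [0.5677 0.1973 0.0969]
(287, 25) [0.5104 0.2089 0.1683]
(286, 185) [0.5148 0.0636 0.0735]
L 1748 [0.4625 0.2054 0.1414] [-0.053  0.986 -0.16 ] 0.006666692970577741 [0.445 0.195 0.1  ] [0.48  0.221 0.16 ]
R 1506 [0.5601 0.2079 0.1415] [ 0.091 -0.983  0.159] 0.006616278132637568 [0.545 0.197 0.1  ] [0.575 0.223 0.159]
```

View pics/w1c.png

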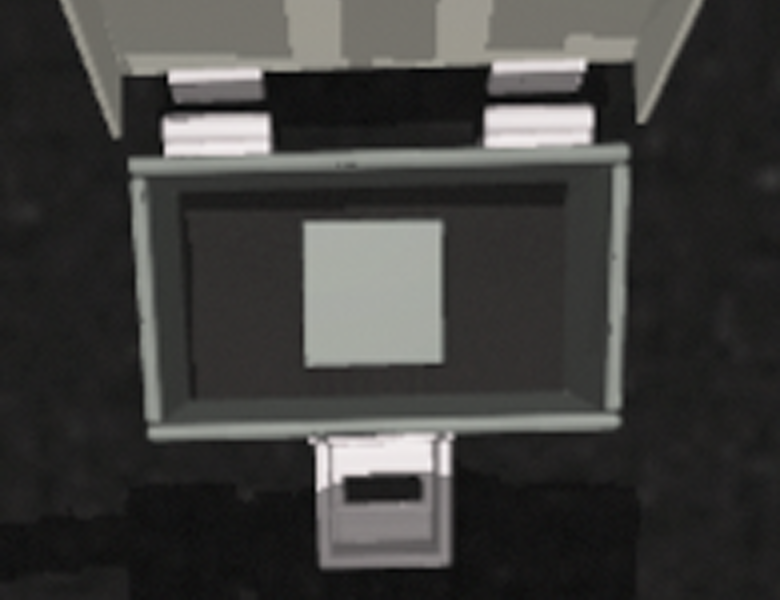

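View pics/w1d.png

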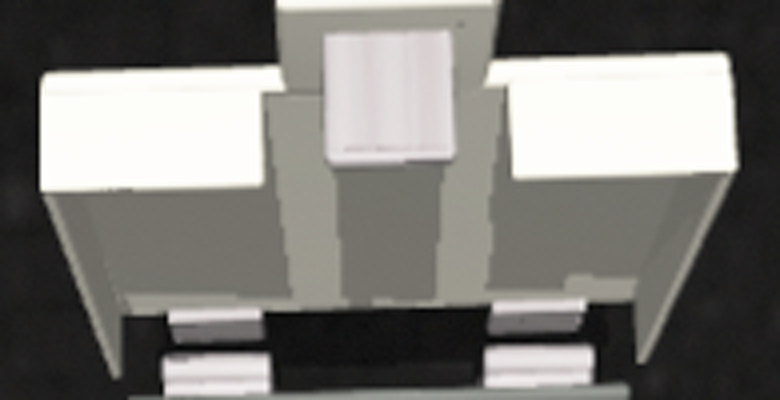

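```bash
python3 - <<'E'
from h import *
c=load("pics/w1.pkl");W=cloud(c)
P=[world(c,190+a/4-.375,60+b/4-.375,.0845)[:2] for a,b in [(130,158),(630,147),(621,428),(148,440)]]
P=np.array(P);print(P.round(4)); print("centre",P.mean(0).round(4),"sizes",[np.linalg.norm(P[i]-P[(i+1)%4]).round(4) for i in range(4)])
d1=P[1]-P[0];d2=P[2]-P[3];print("yaw",np.arctan2(d1[1],d1[0]),np.arctan2(d2[1],d2[0]))
N=[world(c,190+a/4-.375,60+b/4-.375,.0050)[:2] for a,b in [(303,220),(442,219),(443,363),(304,367)]]
N=np.array(N);print("nest",N.round(4),N.mean(0).round(4))
B=[world(c,190+a/4-.375,60+b/4-.375,.0735)[:2] for a,b in [(318,568),(450,566)]];print("bracket end",B)
# depth-based rim edges
x,y,z=W[...,0],W[...,1],W[...,2]
m=(abs(z-.0845)<.003)&(x>.42)&(x<.6)&(y>.06)&(y<.19);print(cv2.minAreaRect(W[m][:,:2].astype(np.float32)))
# lid mid x inner profile
for xs in (.458,.475,.56,.511):
    m=(abs(x-xs)<.004)&(y>.17)&(z>.07);p=W[m];o=np.argsort(p[:,2]);p=p[o][::max(1,len(p)//14)];print(xs,(p[:,1:]).round(3).tolist())
# vial
t=world(c,230,348,.075);print(t)
r=(np.hypot(x-.436,y+.167)<.03)&(z>.06);p=W[r];print(len(p),p.mean(0),p.min(0),p.max(0))
E
```

```text
[[0.4434 0.1606]
 [0.58   0.1635]
 [0.5824 0.0872]
 [0.4451 0.0836]]
centre [0.5127 0.1237] sizes [np.float64(0.1367), np.float64(0.0764), np.float64(0.1374), np.float64(0.077)]
yaw 0.021079409276659272 0.025809242083875313
nest [[0.4885 0.1475]
 [0.5355 0.1478]
 [0.537  0.1001]
 [0.4885 0.0987]] [0.5124 0.1235]
bracket end [array([0.49423337, 0.04285016]), array([0.53492636, 0.04350677])]
((0.511146605014801, 0.12515802681446075), (0.12966792285442352, 0.14447948336601257), 89.92530059814453)
0.458 [[0.18, 0.07], [0.172, 0.074], [0.187, 0.081], [0.191, 0.091], [0.195, 0.099], [0.198, 0.107], [0.202, 0.114], [0.218, 0.148], [0.216, 0.15], [0.211, 0.151], [0.207, 0.153], [0.205, 0.154], [0.202, 0.156], [0.197, 0.157], [0.198, 0.158]]
0.475 [[0.18, 0.07], [0.182, 0.074], [0.188, 0.081], [0.192, 0.089], [0.194, 0.098], [0.198, 0.106], [0.201, 0.113], [0.203, 0.12], [0.216, 0.149], [0.214, 0.151], [0.211, 0.152], [0.207, 0.154], [0.202, 0.155], [0.197, 0.157], [0.196, 0.158]]
0.56 [[0.183, 0.07], [0.185, 0.074], [0.189, 0.078], [0.193, 0.088], [0.197, 0.097], [0.2, 0.105], [0.204, 0.114], [0.206, 0.121], [0.219, 0.149], [0.214, 0.151], [0.209, 0.153], [0.21, 0.154], [0.206, 0.155], [0.203, 0.157], [0.199, 0.158]]
0.511 [[0.186, 0.071], [0.19, 0.085], [0.195, 0.095], [0.198, 0.105], [0.201, 0.113], [0.206, 0.121], [0.221, 0.164], [0.222, 0.165], [0.216, 0.166], [0.211, 0.167], [0.207, 0.169], [0.204, 0.169], [0.205, 0.171], [0.202, 0.172], [0.199, 0.175]]
[ 0.43800249 -0.16987238  0.075     ]
248 [ 0.43760708 -0.1702289   0.0738099 ] [ 0.42472473 -0.1833651   0.06094154] [ 0.44950331 -0.15956281  0.07715017]
```

```bash
cat >> h.py <<'E'
TILT=-0.175
O=ori(np.pi+0.022,TILT); XT=R.from_rotvec(O).as_matrix()[:,0]
def tcp(g): return np.array(g)+.019*XT
CC=np.array([.5125,.1236]); YAW=.022
EX=np.array([-np.sin(YAW),np.cos(YAW)])  # case x in world
def casept(x,y,z): 
    ey=np.array([-EX[1],EX[0]]); return np.r_[CC+x*EX+y*ey,z]
E
python3 - <<'E'
from h import *
from cell import manip, inverse_kinematics, cams, order
print(XT)
manip.set_gripper(.06,10)
manip.move_pose([.437,-.24,.24],ori())
c=wristcap(manip,cams,"pics/w2");W=cloud(c)
x,y,z=W[...,0],W[...,1],W[...,2]
r=(np.hypot(x-.437,y+.168)<.03)
for lo,hi in((.07,.08),(.035,.05)):
    p=W[r&(z>lo)&(z<hi)];print(len(p),p.mean(0).round(4),p.min(0).round(4),p.max(0).round(4), (p.min(0)+p.max(0))/2)
print(manip.state()["clock"],c["position"])
E
```

```text
[-0.00383007  0.17406601 -0.98472654]
511 [ 0.4371 -0.1719  0.0743] [ 0.425  -0.1842  0.0706] [ 0.4485 -0.1606  0.0767] [ 0.43676133 -0.17239169  0.0736769 ]
86 [ 0.4376 -0.173   0.0488] [ 0.4187 -0.1895  0.0451] [ 0.4536 -0.155   0.05  ] [ 0.43614788 -0.17223297  0.04754035]
4.8 [ 0.43741756 -0.16927477  0.38629033]
```

View pics/w2.png

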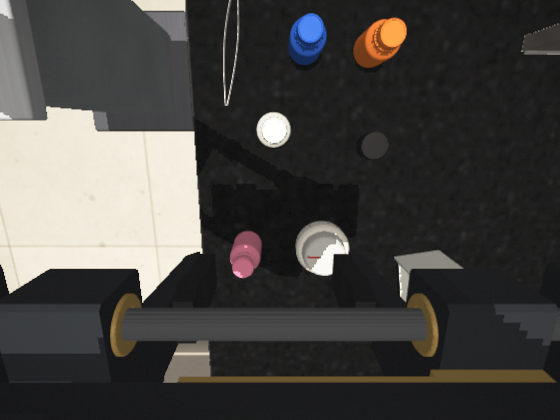

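The picture shows the white-capped vial at (273,129) and the black stopper at (374,145). The vial's centre comes out at about (0.437, -0.170), and the heights of 74 and 49 mm fit. Now I'll grasp it.

```bash
python3 - <<'E'
from h import *
from cell import manip, inverse_kinematics, cams, order
G=np.array([.437,-.170,.046])
manip.move_pose(tcp(G+[0,0,.09]),O)
manip.move_linear(tcp(G),rate=.08)
s=manip.state();print(s["clock"],s["tool_pos"],s["contact_force"])
manip.set_gripper(.02,12)
s=manip.state();print(s["clock"],s["gripper_width"],s["contact_force"])
manip.move_linear(tcp(G+[0,0,.02]),rate=.08)
s=manip.state();print(s["clock"],s["gripper_width"],s["contact_force"])
c=wristcap(manip,cams,"pics/w3")
t=cams.capture("scene");cv2.imwrite("pics/s3.png",cv2.resize(t["image"][150:290,230:430],None,fx=4,fy=4))
E
```

```text
6.7 [ 0.43745121 -0.16695973  0.02783348] [-0.06584585  0.01021328 -0.8034531 ]
7.1917 0.03541449045887322 [-0.03270691  0.21272101  2.55651067]
7.5917 0.035306369609916864 [ 0.32468789 -0.03053331 -0.83818164]
```

View pics/s3.png

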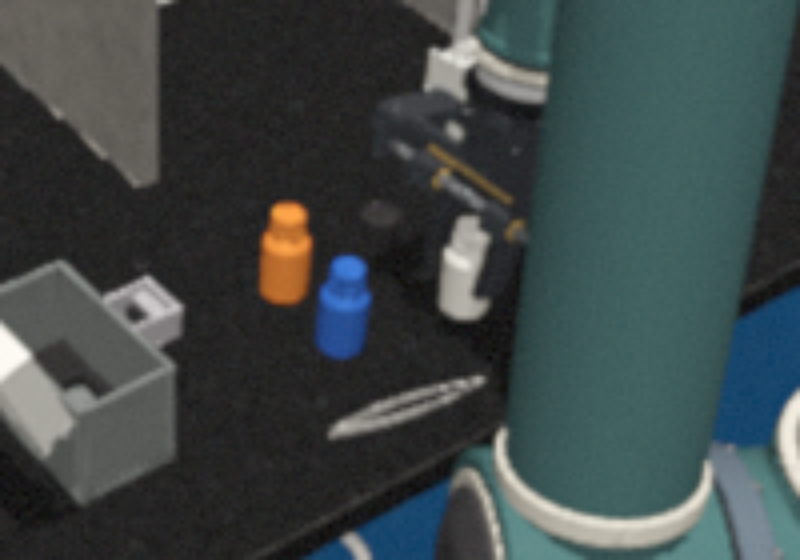

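View pics/w3.png

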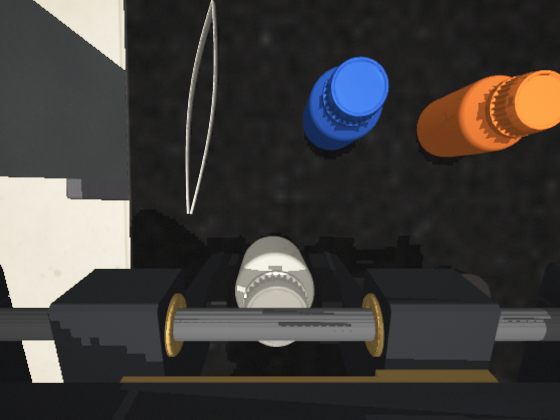

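```bash
python3 - <<'E'
from h import *
from cell import manip, inverse_kinematics, cams, order
g=manip.state()
manip.move_linear(tcp([.437,-.170,.185]),rate=.2)
N=casept(-.002,0,.185)
manip.move_linear(tcp(N),rate=.2)
c=wristcap(manip,cams,"pics/w4")
N[2]=.09; manip.move_linear(tcp(N),rate=.12)
s=manip.state();print(s["clock"],s["tool_pos"]-tcp(N),s["contact_force"],s["gripper_width"])
c=wristcap(manip,cams,"pics/w5")
t=cams.capture("scene");cv2.imwrite("pics/s5.png",cv2.resize(t["image"][170:290,170:330],None,fx=4.5,fy=4.5))
E
```

```text
11.0833 [7.51820261e-04 5.68750954e-05 7.02394068e-04] [ 0.2213951   0.90562899 -0.50880801] 0.034971121454498204
```

View pics/s5.png

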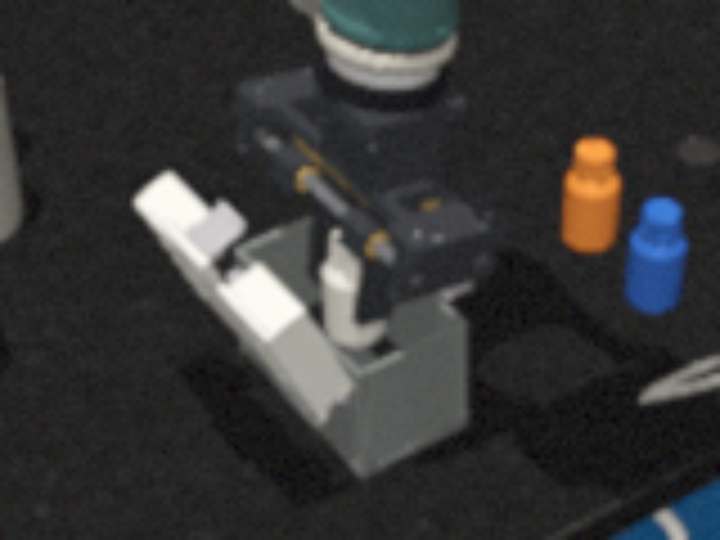

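View pics/w5.png

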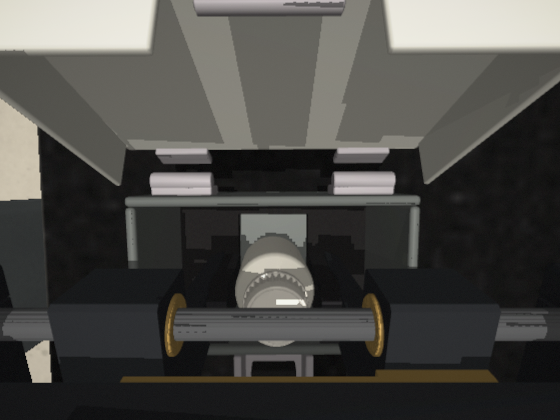

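```bash
python3 - <<'E'
from h import *
from cell import manip, inverse_kinematics, cams, order
c=load("pics/w5.pkl");W=cloud(c)
x,y,z=W[...,0],W[...,1],W[...,2]
r=(np.hypot(x-.5125,y-.1216)<.026)&(z>.04)&(z<.13)
p=W[r]
for lo,hi in((.04,.085),(.085,.097),(.097,.113),(.113,.125)):
    q=p[(p[:,2]>lo)&(p[:,2]<hi)]
    if len(q): print(lo,len(q),q.min(0).round(4),q.max(0).round(4))
print("case ctr",CC)
N=casept(-.002,0,.060); manip.move_linear(tcp(N),rate=.08)
b=manip.state()["contact_force"]; print(b)
zz=.060
while zz>.047:
    zz-=.001; N[2]=zz; manip.move_linear(tcp(N),rate=.02)
    s=manip.state(); f=s["contact_force"]-b
    print(round(zz,4),f.round(2),s["tool_pos"][2].round(4))
    if f[2]>2.0 or np.linalg.norm(f)>4: break
print(manip.state()["clock"])
E
```

```text
0.04 990 [0.4885 0.1243 0.0489] [0.5363 0.1386 0.085 ]
0.085 1929 [0.4875 0.1114 0.085 ] [0.537  0.1387 0.097 ]
0.097 2062 [0.4869 0.1149 0.097 ] [0.5377 0.1364 0.113 ]
0.113 2254 [0.4868 0.1067 0.113 ] [0.5381 0.1335 0.1249]
case ctr [0.5125 0.1236]
[ 0.78049786 -0.54178996  0.0823981 ]
0.059 [-0.24  0.72 -1.01] 0.0406
0.058 [-0.54  1.14 -0.87] 0.0394
0.057 [-0.5  -0.07 -1.53] 0.0382
0.056 [-0.94  0.8  -0.22] 0.0372
0.055 [-0.82  0.48 -0.14] 0.0362
0.054 [-1.35  0.57 -0.45] 0.0352
0.053 [-0.99  0.21 -0.37] 0.0342
0.052 [-0.48  0.28 -0.57] 0.0332
0.051 [-2.22 -0.35  2.21] 0.0325
13.9583
```

```bash
python3 - <<'E'
from h import *
from cell import manip, inverse_kinematics, cams, order
manip.set_gripper(.052)
s=manip.state();print(s["clock"],s["gripper_width"],s["contact_force"])
N=casept(-.002,0,.051); 
# withdraw along the tool axis partly then up
manip.move_linear(tcp(casept(-.002,0,.12)),rate=.1)
manip.move_linear(tcp(casept(-.002,0,.24)),rate=.25)
c=wristcap(manip,cams,"pics/w6")
t=cams.capture("top");cv2.imwrite("pics/t6.png",cv2.resize(t["image"][170:260,200:300],None,fx=6,fy=6))
print(manip.state()["clock"])
E
```

```text
14.4 0.05186515026381308 [-0.11056828 -0.87357656 -0.53611275]
15.975
```

View pics/w6.png

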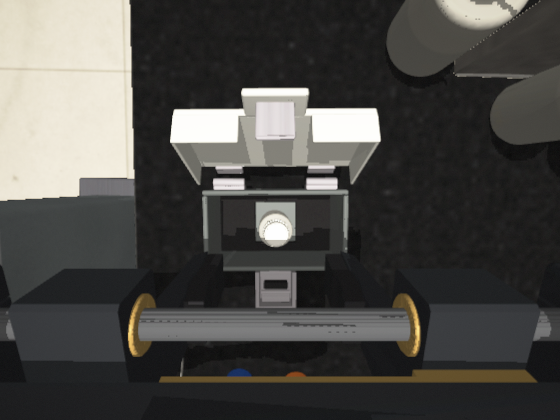

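The vial stands upright in the nest: its cap is at (275,230) and the nest is around it. The lid's tab is at (275,100). Next I'll shut the fingers and go round behind the lid.

```bash
cat >> h.py <<'E'
OP=ori(np.pi+0.022,0)
W_=.009
def lidtcp(th,d=.098,over=0.0):
    x=.046-d*np.cos(th)+.021*np.sin(th); z=.072+d*np.sin(th)+.021*np.cos(th)
    # over: push inward along -normal
    x-=over*np.sin(th); z-=over*np.cos(th)
    return casept(x+W_,0,z)
E
python3 - <<'E'
from h import *
from cell import manip, inverse_kinematics, cams, order
t=load("pics/top0.pkl");W=cloud(t);x,y,z=W[...,0],W[...,1],W[...,2]
m=(x>.38)&(x<.64)&(y>.24)&(y<.4)&(z>.03)
for lo in (.24,.26,.28,.3,.32,.34,.36,.38):
    q=W[m&(y>lo)&(y<lo+.02)]; print(lo,len(q),q.max(0).round(3) if len(q) else "",q.min(0).round(3) if len(q) else "")
for th in (1.96,1.5,1,.5,.1): 
    p=lidtcp(th);q=inverse_kinematics(p,OP);print(th,p.round(3),None if q is None else q.round(2))
print(inverse_kinematics(casept(.138,0,.26),OP),inverse_kinematics(casept(.138,0,.15),OP))
E
```

```text
0.24 0  
0.26 0  
0.28 0  
0.3 17 [0.64  0.32  0.116] [0.636 0.311 0.031]
0.32 39 [0.639 0.339 0.12 ] [0.63  0.32  0.031]
0.34 22 [0.639 0.359 0.124] [0.63  0.34  0.032]
0.36 0  
0.38 0  
1.96 [0.51  0.235 0.155] [ 0.39  0.12  1.94 -0.    1.09  0.37]
1.5 [0.511 0.193 0.171] [ 0.31  0.07  1.95 -0.    1.11  0.29]
1 [0.512 0.143 0.166] [ 0.23  0.05  1.99 -0.    1.1   0.2 ]
0.5 [0.513 0.103 0.137] [ 0.15  0.07  2.03 -0.    1.05  0.13]
0.1 [0.513 0.083 0.103] [ 0.11  0.1   2.07 -0.    0.98  0.09]
[ 4.30829029e-01  5.82578042e-02  1.80144990e+00 -4.44089210e-16
  1.28188495e+00  4.08829029e-01] [ 4.30829029e-01  1.44064912e-01  1.91777063e+00 -4.44089210e-16
  1.07975712e+00  4.08829029e-01]
```

```bash
python3 - <<'E'
from h import *
from cell import manip, inverse_kinematics, cams, order
manip.set_gripper(0.0,10)
manip.move_linear(casept(-.002,0,.27),rate=.2,rot=OP)
manip.move_linear(casept(.138,0,.27),rate=.2)
manip.move_linear(casept(.138,0,.155),rate=.2)
s=manip.state();print(s["clock"],s["gripper_width"],s["tool_pos"],s["contact_force"])
t=cams.capture("scene");cv2.imwrite("pics/s7.png",cv2.resize(t["image"][140:290,150:330],None,fx=4,fy=4))
c=wristcap(manip,cams,"pics/w7")
E
```

```text
18.7917 0.0007100609505388896 [0.51023155 0.26132431 0.15594525] [-0.31218817  0.07264075  0.70722898]
```

View pics/s7.png

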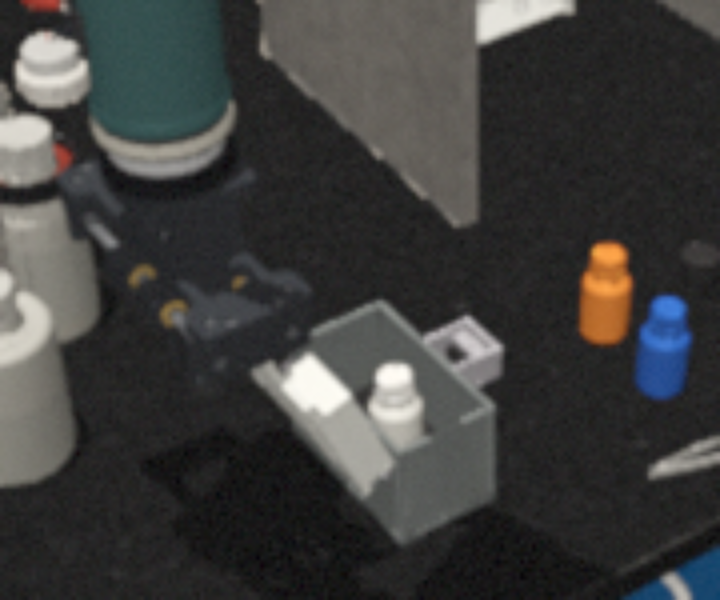

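The vial stands upright in the case (crop 395,400), and the fingers are behind the lid and clear of it. Now I'll follow the lid down.

```bash
python3 - <<'E'
from h import *
from cell import manip, inverse_kinematics, cams, order
b=manip.state()["contact_force"]
for i,th in enumerate(np.arange(1.94,0.33,-.08)):
    manip.move_linear(lidtcp(th),rate=.09 if i else .06)
    s=manip.state(); f=s["contact_force"]-b
    print(round(th,2),f.round(1),(s["tool_pos"]-lidtcp(th)).round(4)[1:])
    if np.linalg.norm(f)>9: print("STOP");break
print(s["clock"])
t=cams.capture("scene");cv2.imwrite("pics/s8.png",cv2.resize(t["image"][140:290,150:330],None,fx=4,fy=4))
E
```

```text
1.94 [-1.  -0.  -0.1] [-0.0004 -0.    ]
1.86 [-1.2 -0.6  0.1] [-0.0002  0.0003]
1.78 [-0.3 -0.2  0.2] [-0.0003  0.0003]
1.7 [-1.1  0.2  0.2] [-0.0004  0.0003]
1.62 [-1.5 -0.4  0.4] [-0.0004  0.0002]
1.54 [-1.2  0.1  0.2] [-0.0004  0.0002]
1.46 [-1.3  0.3  0.5] [-0.0005  0.    ]
1.38 [-0.4  0.5  0. ] [-0.0005 -0.    ]
1.3 [-0.9  0.4  0.2] [-0.0005 -0.    ]
1.22 [-0.3 -0.4  0.1] [-0.0005 -0.0001]
1.14 [-0.4 -0.2  0.7] [-0.0005 -0.0001]
1.06 [-1.9 -0.1  0. ] [-0.0005 -0.0002]
0.98 [-0.9 -0.5  0.3] [-0.0005 -0.0002]
0.9 [-1.1  0.4  0.6] [-0.0005 -0.0003]
0.82 [-1.   0.1  1. ] [-0.0005 -0.0004]
0.74 [-0.2 -0.4 -0.1] [-0.0004 -0.0004]
0.66 [-1.2 -0.2 -0.2] [-0.0004 -0.0004]
0.58 [-0.4 -0.4  0.8] [-0.0004 -0.0005]
0.5 [-0.7 -0.7 -0. ] [-0.0004 -0.0005]
0.42 [-1.2 -1.7  0.3] [-0.0003 -0.0006]
0.34 [-0.4 -0.3  0.8] [-0.0003 -0.0006]
24.5083
```

View pics/s8.png

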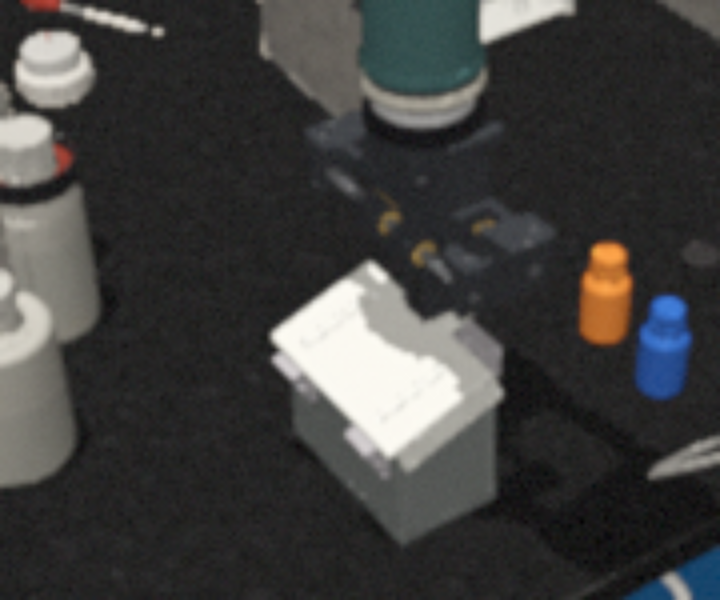

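```bash
cat > press.py <<'E'
from h import *
from cell import manip, inverse_kinematics, cams, order
def F(n=4):
    a=[]
    for _ in range(n):
        a.append(manip.state()["contact_force"]); manip.dwell(.008)
    return np.mean(a,0)
th=.34;peak=0;log=[]
b=F(6)[2]-1.0
while th>-.03 and manip.state()["clock"]<52:
    f0=log[-1][1] if log else 1
    th-= .006 if f0<2.5 and peak<3 else .003
    manip.move_linear(lidtcp(th),rate=.02)
    f=F()[2]-b; z=manip.state()["tool_pos"][2]; log.append((th,f,z)); peak=max(peak,f)
    if peak>4.5 and f<peak-2.5: print("CLICK");break
    if f>14: print("LIMIT");break
for l in log[-22:]: print("%.3f %.2f %.4f"%l)
print("peak",peak,manip.state()["clock"])
E
python3 press.py
```

```text
CLICK
0.274 1.43 0.1187
0.268 1.21 0.1182
0.262 0.86 0.1176
0.256 0.91 0.1171
0.250 1.28 0.1166
0.244 1.25 0.1160
0.238 1.26 0.1155
0.232 1.07 0.1149
0.226 1.25 0.1144
0.220 0.82 0.1138
0.214 0.81 0.1133
0.208 1.04 0.1128
0.202 0.81 0.1122
0.196 1.18 0.1117
0.190 1.36 0.1112
0.184 3.52 0.1108
0.181 5.64 0.1107
0.178 6.26 0.1104
0.175 6.96 0.1104
0.172 8.34 0.1103
0.169 6.02 0.1097
0.166 3.50 0.1088
peak 8.335491913372364 33.675
```

The force dropped, but only about 2.4 mm after the tab met the pawl, and about 5 mm was expected. I'll keep on in small steps and watch for the buffer.

```bash
cat > press2.py <<'E'
from press_h import *
E
python3 - <<'E'
from h import *
from cell import manip
def F(n=4):
    a=[]
    for _ in range(n):
        a.append(manip.state()["contact_force"]); manip.dwell(.008)
    return np.mean(a,0)
b=F(6)[2]-3.0   # relative to ~3.5 at last step (approx)
th=.166;mn=99
while th>.10:
    th-=.003; manip.move_linear(lidtcp(th),rate=.02)
    f=F()[2]-b; z=manip.state()["tool_pos"][2]; mn=min(mn,f); print("%.3f %.2f %.4f"%(th,f,z))
    if f>mn+4 or f>9: break
print(manip.state()["clock"])
E
```

```text
0.163 0.99 0.1083
0.160 0.39 0.1081
0.157 0.99 0.1080
0.154 1.08 0.1078
0.151 1.10 0.1075
0.148 1.18 0.1072
0.145 1.16 0.1070
0.142 2.49 0.1068
0.139 4.15 0.1066
0.136 6.12 0.1065
36.5583
```

The force fell to about 1 N, then climbed steeply (on the buffer) near 0.14 rad. That fits a caught lid, so I'll let go slowly and check.

```bash
rm -f press2.py; python3 - <<'E'
from h import *
from cell import manip, cams
for th in (.15,.18,.22): manip.move_linear(lidtcp(th),rate=.03); print(th,manip.state()["contact_force"].round(2))
p=manip.state()["tool_pos"]; 
manip.move_linear([p[0],p[1],.20],rate=.15)
manip.move_linear([p[0],p[1]-.10,.24],rate=.2)
c=wristcap(manip,cams,"pics/w9");W=cloud(c)
x,y,z=W[...,0],W[...,1],W[...,2]
m=(x>.455)&(x<.57)&(y>.09)&(y<.16)&(z>.06)&(z<.2);p=W[m]
A=np.c_[p[:,:2],np.ones(len(p))];k=np.linalg.lstsq(A,p[:,2],rcond=None)[0];print("plane",k, "angle",np.arctan(-k[1]))
t=cams.capture("scene");cv2.imwrite("pics/s9.png",cv2.resize(t["image"][140:290,150:330],None,fx=4,fy=4))
print(manip.state()["clock"],manip.state()["contact_force"])
E
```

```text
0.15 [0.49 0.19 0.73]
0.18 [-0.04  0.76 -0.32]
0.22 [-0.68 -0.22 -0.52]
plane [ 0.0033373  -0.15175778  0.11736369] angle 0.15060860310288698
38.8583 [-0.42976484 -0.41251358 -0.06783113]
```

View pics/s9.png

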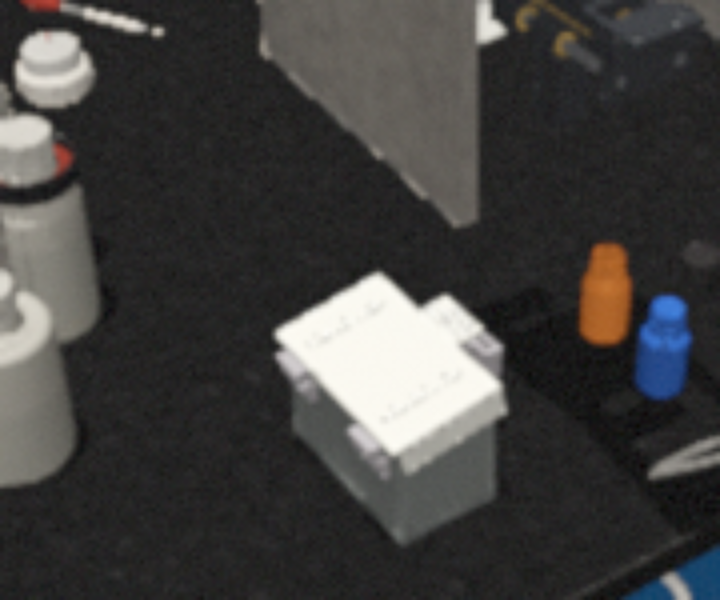

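View pics/w9.png

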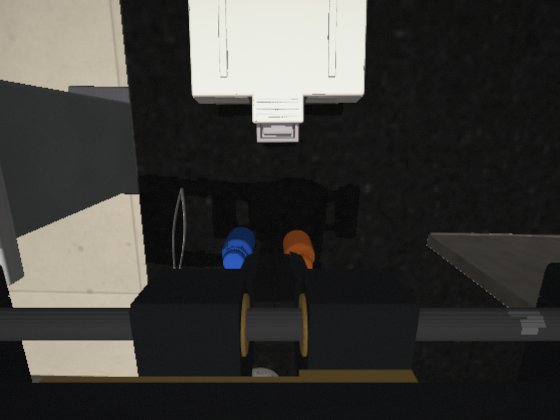

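The lid stays shut by itself at about 0.15 rad, with the robot clear of it. In these views the bystanders are where they were. Handing in.

```bash
python3 - <<'E'
from cell import manip, order
print(manip.state()["clock"]); print(order.close_job())
E
```

```text
38.8583
the job is handed in; nothing more can be done
None
```

The vial stands in the nest of the case, and the lid is caught and stays shut by itself. I handed the job in at 38.9 s of the 72 s allowed.

- **Vial:** I gripped the white-capped vial by its body and set it down until I felt light contact, about 2 N, at the expected height. Pictures taken before I shut the lid showed it upright in the nest.
- **Lid:** I followed the lid down with the shut fingers. The force at the tab peaked at about 8 N and fell to about 1 N (the click). I pressed on lightly until it had climbed to about 6 N on the buffer, so it stayed well under 16 N.
- **Last checks:** With the robot clear, the lid measured about 0.15 rad, inside the expected 0–0.18 range. In the last pictures the blue and orange bottles, the stopper and the tweezers looked unmoved. I did not look again at the rest of the bench.
- **Disagreements:** The cameras differed by up to 6 mm on where the vial stood, which did not affect the grasp. The first force drop came after about 2.4 mm of travel where I expected about 5 mm, so I kept pressing until I felt the buffer.

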